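# Load a blank into the moulding die and set the keeper

## Robot

A 6-joint arm with a two-finger parallel gripper is mounted at the origin on a cart in front of the work surface, level with it; the furniture and walls round the work are solid. World frame = base frame: x ahead of the robot, y to its left, z up, the work surface at z = 0. Lengths are in mm, angles in rad, forces in N, time in s.
With the tool pointing down it reaches from about 225 to 725 mm from the base axis. Payload 3.1 kg.
Tool frame: the origin (TCP) lies at the very end of the fingers, on their centre line; the grasp point (between the pads) lies behind it (robot.grasp_offset is the z of the grasp point in the tool frame, in mm); z points along the fingers, y is the line along which they close (so a half turn about z gives the same grasp; the last joint's range is limited). The gripper opens to 85 mm and grips with 20 to 120 N. Pads are 22 mm wide; open, the fingers measure 114 mm over their backs; the gripper's body (76 mm by 85 mm) begins 54 mm behind the grasp point. The pads swing forward as they close: fully open they stand 13 mm farther back than shut.
Start: joints at [-1.46, 0.048, 0.099, 1.622, 0, 1.443], TCP at [124.167, -510.098, 231.312] pointing down, gripper open.
Joint ranges: [-2.91, 2.91], [-0.99, 1.94], [-1.21, 1.42], [-2.12, 2.29], [-1.49, 1.47], [-3.14, 3.14]. Speed limits (rad/s): [2.79, 2.79, 3.14, 3.14, 3.14, 3.14].

## Interface

Orientations are given as a rotation vector (axis times angle).
In Python, from station import robot, read_camera, spotter gives the robot as it stands. The module is installed in compiled form; this text tells all that it offers.
- The arm moves only by the tool send_rows, never from a script. Its argument "commands" is a list of rows, each an object with "delta_pos": the shift along the tool's x, y, z in cm, a list of three; "rot": the turn, a rotation vector about the tool's x, y, z in rad, a list of three; "jaw": the closure, from -1 (fully open) to 1 (shut). A call has 1 to 20 rows; each row is the pose to reach, as a shift and turn from the pose commanded when the call began, along the tool's axes at that moment; what a row does not reach only later rows make up. A row lasts 1/8 s, in which the tool goes at most 62.5 mm and 10.7 degrees, less where a joint would pass 70% of its speed; a pose out of reach is approached as far as the arm can. A call with a gripper value outside its range is refused whole. The fingers move at their own pace and stop on an object; "force" is the grip in N (left out, the last holds). Time passes only in rows, so rows that repeat a pose let the fingers close. It gives the time, the measured TCP pose, the force, the opening and the grip force at its end, in the units of the state.
- robot.get_obs(): the state, without advancing time (a new reading comes with each control period).
- read_camera(name): name is "scene" or "top" or "wrist"; returns a dict with "color" (480x640x3 uint8, red, green, blue), "K" (3x3 intrinsics, pixels), "T" (4x4, takes a point from camera to world coordinates); the wrist camera has in their place "tool_from_camera" (4x4, takes a point from camera to tool coordinates, whose origin is the TCP and whose axes are the flange's). Camera axes: x right, y down, z forward; pixel columns grow to the right and rows downward; lengths in mm; the calibration is good to about 2 mm. A picture is of the moment at which its call begins: read the wrist's pose just before it. There is no depth.
- robot.hand_in(): hands the job in; it is judged then, once.
Trained networks look in a picture, given as the dict that the camera call returned (one of the last four; its "shot" number tells which), for a name from the list of things; names that differ only in an ending like _2 or _b are one class to them, and where a whole thing is asked for, a point or a joint stands for the part that bears it (a point fixed in the world has none). Each returns a list of dicts, best first, with "confidence" (0 to 1); they miss things now and then, are a little off and sometimes report something else, mostly with a low value. They report only what shows in the picture. A call takes as long as a camera call. They do not tell look-alikes from the thing itself.
- spotter.regions_of(picture, name): "pixels" (480x640 bool, what is visible of it) and "rect" ([left, top, right, bottom] in pixels, round what is visible of it).
The state is a dict: "t": time; "q": joint angles; "joint_velocities": joint speeds; "tau": joint torques, N m; "ee_pos": TCP position; "tool_rot": TCP orientation; "wrist_force": force on the tool from outside, world axes, zero at the start; "torque": the same for the moment, N m; "gripper_width": opening from 0.0 (shut) to 1.0 (fully open); "gripper_force": force on a finger pad.
Only numpy, scipy, OpenCV 4.12 (cv2) and the standard library are available. Lean on these libraries where they do the work, as an engineer would, in place of code of your own. Each camera call takes 0.05 s, during which the arm holds its last target. There are 200 camera calls.

## Task

Take the yellow polymer blank out of its grey stock tray and lower it (do not drop it) into the matching rectangular cavity of the die block, the same face up and flat on the cavity floor; the tray hides the blank's ends and the die's brass cheeks leave room only at its ends, so set it down on the bench and take it again the other way. Then nudge the stiff blue keeper slide forward, without overshooting, until its white line meets the red line on the rails. Leave the small beaker, the tape roll and the cream screw cap where they stand, and let go of everything.

Things in the scene. Friction and masses are not known exactly. Their poses are not given: they have to be found in the camera images.
- blank: Yellow rectangular polymer blank with two thin orange lines and an orange dot on top, 62 (its x) by 42 (its y) by 22 mm high (z), about 0.1 kg, edges rounded 2.5 mm. Origin: centre of its underside. It starts lying flat in the tray, its long side along the tray's x. Either way round (half a turn about z) fits the cavity.
- tray: Grey stock tray fixed to the bench; origin: centre of its underside. Base 92 (x) by 56 (y) mm, 4 mm thick under the blank. End walls at both x ends, 68 mm apart, 50 mm wide, top 41 mm above the bench; y sides open but for a 2 mm lip, so the blank can be taken only across its 42 mm width. The bench on the robot's side (-x) of it is free for 0.2 m from its centre, 60 mm to either side.
- die: Grey metal die block fixed to the bench, long axis x; origin on the bench below the cavity's centre. Base plate 6 mm thick, x -129 to +53, y +-39 mm. Brass guide cheeks beside the cavity's long (y) sides: inner faces 47 mm apart, flared to 56 mm at the top, 40 mm long in x (centred), top 43 mm above the bench, no room for fingers there. The keeper's track with two 12 mm high rails lies on the -x side.
- die_cavity (a point): Centre of the cavity floor, 6 mm above the bench; axes as the die's. The cavity is 68 (x) by 47 (y) mm and 7 mm deep (rim top 13 mm above the bench); end rims 10 mm wide. A seated blank stands 15 mm proud of the end rims, where fingers have room.
- keeper (a joint): Travel in m of the blue keeper slide along the die's +x, towards the cavity; range 0 to 0.066, starts at 0 to 0.008. At 0.050 its white line meets the red line. About 5 N of friction; it stays where it is left and has no stop at the mark. Its steel tongue (24 mm wide, underside 30.5 mm above the bench) passes 2.5 mm over a seated blank; its tip is 76 mm from the cavity's centre at 0.
- rail_mark (a point): Point midway between the rails on the red line, 60 mm from the cavity's centre in the die's -x, 12 mm above the bench (height of the rail tops). The white line runs across the keeper's middle, 16 mm ahead of its rear face.
- keeper_push (a point): Centre of the keeper's upright rear face, which looks to the die's -x; 34 mm above the bench, 126 mm from the cavity's centre with the keeper at 0; moves with the keeper. The face is 44 mm wide and reaches from 8 to 44 mm above the bench. Push it along the die's +x, e.g. with closed fingers lowered behind it; the die's base ends 3 mm behind it at 0.
- beaker: Small clear beaker with pinkish contents, 55 mm wide, 68 mm tall, loose bystander; origin at the centre of its underside.
- tape: Roll of cream tape lying flat, 96 mm across, 19 mm high, loose bystander; origin at the centre of its underside.
- cap: Cream-coloured screw cap, 78 mm across, 31 mm high, loose bystander at the robot's right; origin at the centre of its underside.
Mind the look-alikes: they are no part of the job. Of the things that look like the blank, take the one that is nearest to the robot's base at the start.

How it is judged:
By the outcome, as a careful person would: the job done as asked, in the order asked, and still so for the second after the job is handed in, with the robot touching nothing.
It also fails if it takes over 67 s, if anything falls off the work surface, if the arm or the gripper's body presses on something with over 40 N, if the wrist force passes 120 N, or if a joint passes its speed limit or range.

## Working session

There is one attempt and no reset: what is moved stays moved. The work goes in short steps, Python scripts to look and compute and a tool call to move; the robot and the scene stay as the last step left them, time stands still between calls to the robot, and variables do not carry over. Pictures are saved under pics/ and viewed, at most 11 in all, crops included, and the job is handed in when it is done.

Besides the shell and the picture viewer there is one more tool, called after "Emit:" by a JSON object that holds its "fn" and its "kwargs". send_rows: Moves the arm, as the interface text tells. Its arguments: {"type":"object","properties":{"commands":{"type":"array"},"force":{"type":"number"}},"required":["commands"]}

```bash
mkdir -p pics
cat > h.py <<'E'
import numpy as np, cv2
from scipy.spatial.transform import Rotation as R
from station import robot, read_camera, spotter
def wT(p,obs=None):
    if "T" in p: return p["T"]
    T=np.eye(4);T[:3,:3]=R.from_rotvec(obs["tool_rot"]).as_matrix();T[:3,3]=obs["ee_pos"]
    return T@p["tool_from_camera"]
def back(p,uv,z,obs=None):
    T=wT(p,obs);uv=np.atleast_2d(uv).astype(float)
    d=np.c_[uv,np.ones(len(uv))]@np.linalg.inv(p["K"]).T@T[:3,:3].T
    return T[:3,3]+d*((z-T[2,3])/d[:,2])[:,None]
def proj(p,X,obs=None):
    T=np.linalg.inv(wT(p,obs));c=np.atleast_2d(X)@T[:3,:3].T+T[:3,3];c=c@p["K"].T
    return c[:,:2]/c[:,2:]
def save(p,n): cv2.imwrite("pics/"+n,p["color"][:,:,::-1])
def rects(p,name,z,obs=None):
    for r in spotter.regions_of(p,name):
        m=r["pixels"].astype(np.uint8)
        c=cv2.boxPoints(cv2.minAreaRect(cv2.findNonZero(m)))
        X=back(p,c,z,obs)
        print(name,round(r["confidence"],2),np.round(r["rect"]),m.sum(),"ctr",np.round(X.mean(0)[:2],1),"edges",[(round(float(np.linalg.norm(e[:2])),1),round(float(np.degrees(np.arctan2(e[1],e[0]))),1)) for e in (X[1]-X[0],X[2]-X[1])])
E
python3 - <<'E'
from h import *
o=robot.get_obs();print(o,robot.grasp_offset)
p=read_camera("top");save(p,"top.png")
for n,z in dict(blank=26,tray=41,die=13,keeper=44,beaker=68,tape=19,cap=31).items(): rects(p,n,z)
print(p["T"],p["K"])
s=read_camera("scene");save(s,"scene.png")
E
```

```text
{'t': 0.0, 'q': array([-1.45981086e+00,  4.87483075e-02,  9.75464288e-02,  1.62197961e+00,
        1.23099832e-05,  1.44299774e+00]), 'joint_velocities': array([ 2.13268883e-03,  4.40877373e-05,  5.81044987e-04, -3.42634694e-04,
        7.81654518e-04, -1.00534065e-03]), 'tau': array([-9.94336660e-04, -3.38779593e+01,  3.20016575e+01,  2.01389717e-02,
       -1.71219117e-04,  2.61707243e-06]), 'ee_pos': array([ 124.09675885, -509.48452632,  230.09264851]), 'tool_rot': array([-3.11686039e+00, -3.73906559e-01, -5.07929376e-05]), 'wrist_force': array([-0.31576713, -0.52263635,  0.29671157]), 'torque': array([ 0.02506968, -0.02145075, -0.04666612]), 'gripper_force': 0.0, 'gripper_width': 1.004132789262794} -18.700000000000003
blank 0.81 [236. 213. 260. 236.] 365 ctr [684.6 209.3] edges [(43.5, -67.9), (66.1, -157.8)]
blank 0.71 [265. 249. 282. 277.] 385 ctr [577.1 137.5] edges [(46.4, -77.4), (63.1, -167.0)]
blank 0.66 [282. 205. 313. 223.] 377 ctr [712.2  71.4] edges [(45.5, -19.2), (64.3, -110.4)]
tray 0.72 [261. 246. 285. 280.] 232 ctr [576.6 137.2] edges [(53.9, -80.2), (90.9, -169.7
[... 440 characters left out ...]
(92.8, -45.2), (96.4, -135.8)]
tape 0.38 [364. 265. 382. 289.] 270 ctr [ 527. -129.] edges [(45.8, -91.6), (51.1, 177.5)]
cap 0.59 [455. 269. 490. 295.] 754 ctr [ 512.5 -389.3] edges [(85.3, -91.6), (74.4, 175.8)]
cap 0.27 [166. 244. 200. 280.] 558 ctr [588.5 381.6] edges [(91.6, -26.0), (97.0, -117.9)]
[[-2.74197372e-02 -9.90960930e-01  1.31318673e-01  4.55485511e+02]
 [-9.99604494e-01  2.80024227e-02  2.59227607e-03  3.59643357e+00]
 [-6.24608529e-03 -1.31195656e-01 -9.91336818e-01  1.29842651e+03]
 [ 0.00000000e+00  0.00000000e+00  0.00000000e+00  1.00000000e+00]] [[474.68826493   0.         322.0091092 ]
 [  0.         474.68826493 243.8253918 ]
 [  0.           0.           1.        ]]
```

View pics/top.png

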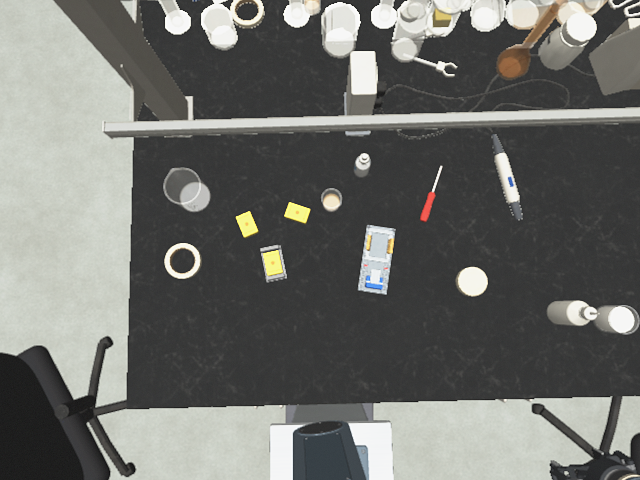

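View pics/scene.png

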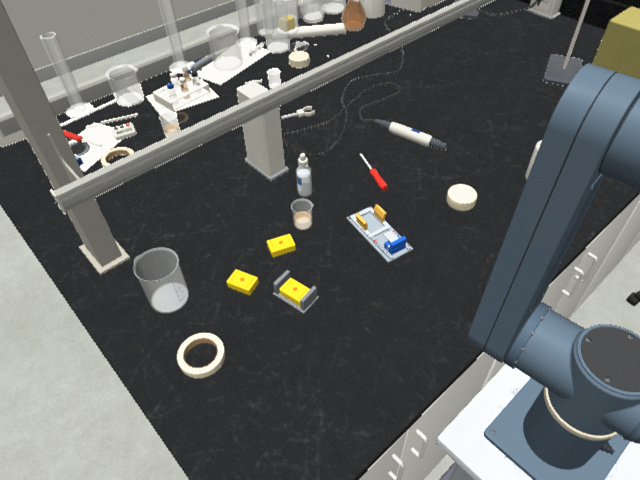

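The bench shows the tray with its blank at about px (273,263), two loose look-alike blanks at (247,223) and (297,212), and the die at (377,260) with the blue keeper at its near end. The tray's blank is nearest the base, so it is the target. I'm going above the tray, with the tool turned half a turn for joint 6.

Emit:
{"fn": "send_rows", "kwargs": {"commands": [{"delta_pos": [3.5,-3.1,0],"rot": [0,0,-0.18],"jaw": -1},{"delta_pos": [7,-6.1,0],"rot": [0,0,-0.36],"jaw": -1},{"delta_pos": [10.5,-9.2,0],"rot": [0,0,-0.54],"jaw": -1},{"delta_pos": [14,-12.3,0],"rot": [0,0,-0.72],"jaw": -1},{"delta_pos": [17.4,-15.4,0],"rot": [0,0,-0.9],"jaw": -1},{"delta_pos": [21,-18.4,0],"rot": [0,0,-1.08],"jaw": -1},{"delta_pos": [24.4,-21.5,0],"rot": [0,0,-1.26],"jaw": -1},{"delta_pos": [28,-24.6,0],"rot": [0,0,-1.44],"jaw": -1},{"delta_pos": [31.4,-27.6,0],"rot": [0,0,-1.62],"jaw": -1},{"delta_pos": [35,-30.7,0],"rot": [0,0,-1.8],"jaw": -1},{"delta_pos": [38.4,-33.8,0],"rot": [0,0,-1.98],"jaw": -1},{"delta_pos": [42,-36.8,0],"rot": [0,0,-2.16],"jaw": -1},{"delta_pos": [45.3,-40,0],"rot": [0,0,-2.34],"jaw": -1},{"delta_pos": [48.8,-43,0],"rot": [0,0,-2.52],"jaw": -1},{"delta_pos": [52.3,-46,0],"rot": [0,0,-2.7],"jaw": -1},{"delta_pos": [55.8,-49.1,0],"rot": [0,0,-2.88],"jaw": -1},{"delta_pos": [59.3,-52.2,0],"rot": [0,0,-3.06],"jaw": -1},{"delta_pos": [59.3,-52.2,0],"rot": [0,0,-3.1],"jaw": -1},{"delta_pos": [59.3,-52.2,0],"rot": [0,0,-3.1],"jaw": -1}], "force": 40}}

```text
t: 2.82
ee_pos: [576.9, 137.9, 230.8]
tool_rot: [0.31, -3.125, 0.0]
wrist_force: [0.0, 0.4, -1.0]
gripper_width: 1.001
gripper_force: 0.0
```

Run:
```python
from h import *
o=robot.get_obs();print(o["t"],o["q"],o["ee_pos"],o["tool_rot"])
p=read_camera("wrist");save(p,"w1.png");print(p["tool_from_camera"].round(3))
rects(p,"blank",26,o);rects(p,"tray",41,o);rects(p,"tray",4,o)
```

```text
2.825 [ 1.21602599e-01  2.30401528e-01  3.00186726e-01  1.64147512e+00
 -1.46600362e-04 -7.60345558e-02] [576.92731634 137.85485196 230.82047886] [ 3.09854997e-01 -3.12538043e+00  2.62123387e-04]
[[-1.00000e-03 -9.63000e-01 -2.71000e-01  6.90900e+01]
 [ 1.00000e+00 -1.00000e-03 -1.00000e-03  1.64000e-01]
 [ 1.00000e-03 -2.71000e-01  9.63000e-01 -1.42714e+02]
 [ 0.00000e+00  0.00000e+00  0.00000e+00  1.00000e+00]]
blank 0.89 [193. 295. 266. 363.] 3064 ctr [706.1  76.4] edges [(49.8, 160.6), (59.7, 69.0)]
blank 0.75 [298. 173. 350. 242.] 3602 ctr [575.1 143.1] edges [(41.2, 101.3), (62.6, 12.5)]
blank 0.64 [350. 295. 401. 366.] 2979 ctr [678.7 209.8] edges [(40.5, 111.6), (68.5, 22.7)]
blank 0.15 [  0.  32.  69. 255.] 10796 ctr [574.6 -97.1] edges [(53.0, 101.3), (179.8, 2.2)]
tray 0.81 [292. 150. 358. 262.] 3087 ctr [572.9 142. ] edges [(49.0, 101.3), (91.9, 12.7)]
tray 0.81 [292. 150. 358. 262.] 3087 ctr [580.  143.9] edges [(54.5, 101.3), (102.1, 12.7)]
```

View pics/w1.png

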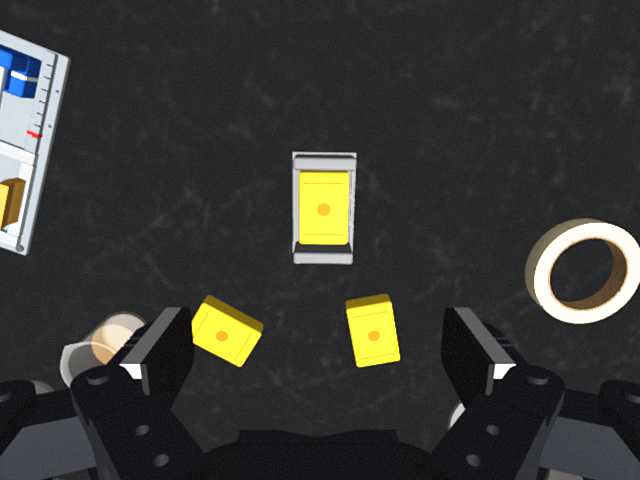

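The wrist view shows the tray's blank at px (324,208), aligned with the tool. The loose look-alikes at (226,330) and (373,330) are clear of the fingers. Descending and gripping.

Emit:
{"fn": "send_rows", "kwargs": {"commands": [{"delta_pos": [0.1,0.5,5],"rot": [0,0,-0.01],"jaw": -1},{"delta_pos": [0.1,0.5,10],"rot": [0,0,-0.01],"jaw": -1},{"delta_pos": [0.1,0.5,15],"rot": [0,0,-0.01],"jaw": -1},{"delta_pos": [0.1,0.5,19],"rot": [0,0,-0.01],"jaw": -1},{"delta_pos": [0.1,0.5,21.5],"rot": [0,0,-0.01],"jaw": -1},{"delta_pos": [0.1,0.5,22.3],"rot": [0,0,-0.01],"jaw": -1},{"delta_pos": [0.1,0.5,22.3],"rot": [0,0,-0.01],"jaw": -1},{"delta_pos": [0.1,0.5,22.3],"rot": [0,0,-0.01],"jaw": 1},{"delta_pos": [0.1,0.5,22.3],"rot": [0,0,-0.01],"jaw": 1},{"delta_pos": [0.1,0.5,22.3],"rot": [0,0,-0.01],"jaw": 1},{"delta_pos": [0.1,0.5,22.3],"rot": [0,0,-0.01],"jaw": 1},{"delta_pos": [0.1,0.5,22.3],"rot": [0,0,-0.01],"jaw": 1},{"delta_pos": [0.1,0.5,22.3],"rot": [0,0,-0.01],"jaw": 1}], "force": 40}}

```text
t: 4.65
ee_pos: [576.2, 142.3, 10.0]
tool_rot: [-0.325, 3.122, 0.0]
wrist_force: [0.2, 0.4, 5.4]
gripper_width: 0.48
gripper_force: 43.6
```

Emit:
{"fn": "send_rows", "kwargs": {"commands": [{"delta_pos": [0,0,-3],"rot": [0,0,0],"jaw": 1},{"delta_pos": [0,0,-7],"rot": [0,0,0],"jaw": 1},{"delta_pos": [2,0,-7],"rot": [0,0,0],"jaw": 1},{"delta_pos": [6,0,-7],"rot": [0,0,0],"jaw": 1},{"delta_pos": [10,0,-7],"rot": [0,0,0],"jaw": 1},{"delta_pos": [12.5,0,-7],"rot": [0,0,0],"jaw": 1},{"delta_pos": [12.5,0,-4],"rot": [0,0,0],"jaw": 1},{"delta_pos": [12.5,0,-1.5],"rot": [0,0,0],"jaw": 1},{"delta_pos": [12.5,0,-0.6],"rot": [0,0,0],"jaw": 1},{"delta_pos": [12.5,0,-0.6],"rot": [0,0,0],"jaw": 1},{"delta_pos": [12.5,0,-0.6],"rot": [0,0,0],"jaw": 1}]}}

```text
t: 6.02
ee_pos: [453.5, 116.5, 15.3]
tool_rot: [-0.325, 3.123, 0.0]
wrist_force: [0.3, -1.1, -1.4]
gripper_width: 0.479
gripper_force: 43.0
```

Emit:
{"fn": "send_rows", "kwargs": {"commands": [{"delta_pos": [0,0,0.3],"rot": [0,0,0],"jaw": 1},{"delta_pos": [0,0,0.5],"rot": [0,0,0],"jaw": 1},{"delta_pos": [0,0,0.7],"rot": [0,0,0],"jaw": 1},{"delta_pos": [0,0,0.7],"rot": [0,0,0],"jaw": 1}]}}

```text
t: 6.52
ee_pos: [452.4, 116.3, 7.1]
tool_rot: [0.325, -3.124, -0.0]
wrist_force: [0.1, 0.2, -1.4]
gripper_width: 0.48
gripper_force: 43.0
```

Emit:
{"fn": "send_rows", "kwargs": {"commands": [{"delta_pos": [0,0,0.1],"rot": [0,0,0],"jaw": 1},{"delta_pos": [0,0,0.2],"rot": [0,0,0],"jaw": 1},{"delta_pos": [0,0,0.2],"rot": [0,0,0],"jaw": 1}]}}

```text
t: 6.9
ee_pos: [452.6, 116.3, 6.0]
tool_rot: [-0.325, 3.125, -0.0]
wrist_force: [-2.3, 0.3, 4.3]
gripper_width: 0.482
gripper_force: 43.5
```

Emit:
{"fn": "send_rows", "kwargs": {"commands": [{"delta_pos": [0,0,0],"rot": [0,0,0],"jaw": -1},{"delta_pos": [0,0,0],"rot": [0,0,0],"jaw": -1},{"delta_pos": [0,0,0],"rot": [0,0,0],"jaw": -1},{"delta_pos": [0,0,0],"rot": [0,0,0],"jaw": -1},{"delta_pos": [0,0,-2],"rot": [0,0,0],"jaw": -1},{"delta_pos": [0,0,-6],"rot": [0,0,0],"jaw": -1},{"delta_pos": [0,0,-10],"rot": [0,0,0.18],"jaw": -1},{"delta_pos": [0,0,-14],"rot": [0,0,0.36],"jaw": -1},{"delta_pos": [0,0,-16],"rot": [0,0,0.54],"jaw": -1},{"delta_pos": [0,0,-16],"rot": [0,0,0.72],"jaw": -1},{"delta_pos": [0,0,-16],"rot": [0,0,0.9],"jaw": -1},{"delta_pos": [0,0,-16],"rot": [0,0,1.08],"jaw": -1},{"delta_pos": [0,0,-16],"rot": [0,0,1.26],"jaw": -1},{"delta_pos": [0,0,-16],"rot": [0,0,1.44],"jaw": -1},{"delta_pos": [0,0,-16],"rot": [0,0,1.57],"jaw": -1},{"delta_pos": [0,0,-16],"rot": [0,0,1.57],"jaw": -1},{"delta_pos": [0,0,-16],"rot": [0,0,1.57],"jaw": -1}]}}

```text
t: 9.02
ee_pos: [452.5, 116.3, 165.3]
tool_rot: [-1.977, -2.442, 0.0]
wrist_force: [-0.3, -0.0, 1.0]
gripper_width: 1.005
gripper_force: 0.0
```

Run:
```python
from h import *
o=robot.get_obs();print(o["t"],o["q"],o["ee_pos"],R.from_rotvec(o["tool_rot"]).as_matrix().round(3))
p=read_camera("wrist");save(p,"w2.png")
rects(p,"blank",22,o)
```

```text
9.025 [ 1.07963346e-01 -1.07505112e-01 -1.83866373e-01  1.49454030e+00
 -1.22636622e-05  1.46892712e+00] [452.54573834 116.33698318 165.25138948] [[-0.208  0.978 -0.   ]
 [ 0.978  0.208 -0.   ]
 [-0.    -0.    -1.   ]]
blank 0.98 [276. 190. 365. 251.] 5373 ctr [453.3 118.8] edges [(44.8, 99.3), (60.5, 10.8)]
blank 0.71 [580. 288. 640. 380.] 3438 ctr [687.6  75.5] edges [(44.2, 12.0), (76.8, -66.2)]
blank 0.58 [621. 130. 639. 196.] 1236 ctr [649.1 201.8] edges [(13.2, 12.0), (42.2, -66.2)]
```

View pics/w2.png

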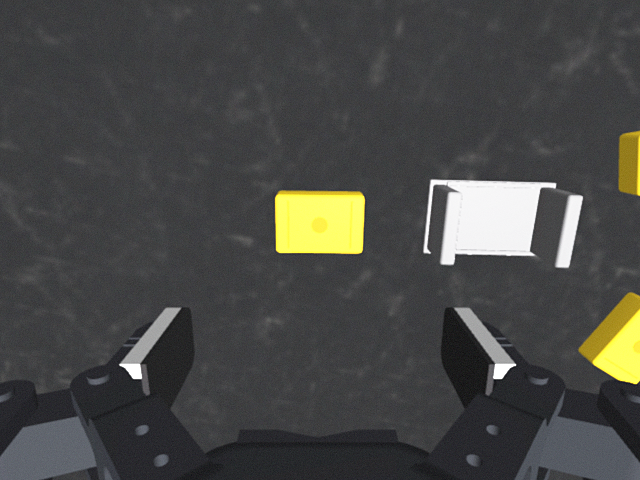

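The blank lies flat on the bench, centred at px (320,222) and lined up with the tool. The tray is empty. Gripping it by its ends now.

Emit:
{"fn": "send_rows", "kwargs": {"commands": [{"delta_pos": [0.1,0,5],"rot": [0,0,0],"jaw": -1},{"delta_pos": [0.1,0,10],"rot": [0,0,0],"jaw": -1},{"delta_pos": [0.1,0,14],"rot": [0,0,0],"jaw": -1},{"delta_pos": [0.1,0,16.1],"rot": [0,0,0],"jaw": -1},{"delta_pos": [0.1,0,16.1],"rot": [0,0,0],"jaw": -1},{"delta_pos": [0.1,0,16.1],"rot": [0,0,0],"jaw": 1},{"delta_pos": [0.1,0,16.1],"rot": [0,0,0],"jaw": 1},{"delta_pos": [0.1,0,16.1],"rot": [0,0,0],"jaw": 1},{"delta_pos": [0.1,0,16.1],"rot": [0,0,0],"jaw": 1},{"delta_pos": [0.1,0,16.1],"rot": [0,0,0],"jaw": 1}], "force": 50}}

```text
t: 10.38
ee_pos: [454.4, 117.5, 6.4]
tool_rot: [1.977, 2.438, 0.005]
wrist_force: [-1.0, 0.3, 5.8]
gripper_width: 0.706
gripper_force: 56.7
```

Emit:
{"fn": "send_rows", "kwargs": {"commands": [{"delta_pos": [0,0,-2],"rot": [0,0,0],"jaw": 1},{"delta_pos": [0,0,-6],"rot": [0,0,0],"jaw": 1},{"delta_pos": [0,0,-10],"rot": [0,0,0],"jaw": 1},{"delta_pos": [-3,0.8,-14],"rot": [0,0,0.04],"jaw": 1},{"delta_pos": [-7,1.6,-14],"rot": [0,0,0.08],"jaw": 1},{"delta_pos": [-11,2.5,-14],"rot": [0,0,0.12],"jaw": 1},{"delta_pos": [-15,3.5,-14],"rot": [0,0,0.16],"jaw": 1},{"delta_pos": [-19,4.5,-14],"rot": [0,0,0.2],"jaw": 1},{"delta_pos": [-23,5.5,-14],"rot": [0,0,0.24],"jaw": 1},{"delta_pos": [-27,6.5,-14],"rot": [0,0,0.28],"jaw": 1},{"delta_pos": [-31,7.5,-14],"rot": [0,0,0.33],"jaw": 1},{"delta_pos": [-34,8.4,-14],"rot": [0,0,0.38],"jaw": 1},{"delta_pos": [-34.7,8.4,-14],"rot": [0,0,0.38],"jaw": 1},{"delta_pos": [-34.7,8.4,-14],"rot": [0,0,0.38],"jaw": 1},{"delta_pos": [-34.7,8.4,-14],"rot": [0,0,0.38],"jaw": 1}]}}

```text
t: 12.25
ee_pos: [605.8, -203.6, 144.4]
tool_rot: [-2.402, -2.023, -0.0]
wrist_force: [0.4, 0.0, -0.7]
gripper_width: 0.71
gripper_force: 55.9
```

Run:
```python
from h import *
o=robot.get_obs();print(o["t"],o["q"],o["ee_pos"],R.from_rotvec(o["tool_rot"]).as_matrix().round(4),o["gripper_width"])
p=read_camera("wrist");save(p,"w3.png");np.savez("w3.npz",K=p["K"],tool_from_camera=p["tool_from_camera"],color=p["color"],ee_pos=o["ee_pos"],tool_rot=o["tool_rot"])
for n,z in dict(die=6,keeper=44,blank=120).items(): rects(p,n,z,o)
```

```text
12.25 [-4.29331802e-01  3.46150299e-01  2.69618725e-01  1.49506631e+00
  4.54280544e-04  1.31209855e+00] [ 605.77829994 -203.59776231  144.37568948] [[ 1.698e-01  9.855e-01 -5.000e-04]
 [ 9.855e-01 -1.698e-01  7.000e-04]
 [ 6.000e-04 -7.000e-04 -1.000e+00]] 0.709680498266618
die 0.72 [109.  69. 408. 203.] 35484 ctr [ 576.8 -139.3] edges [(81.6, 72.0), (186.2, -10.3)]
keeper 0.89 [109.  97. 208. 177.] 6326 ctr [ 527.7 -127.4] edges [(51.8, -5.3), (43.8, -98.9)]
blank 0.58 [225. 260. 414. 389.] 22940 ctr [ 602.8 -221. ] edges [(62.2, 76.3), (78.6, -10.3)]
```

View pics/w3.png

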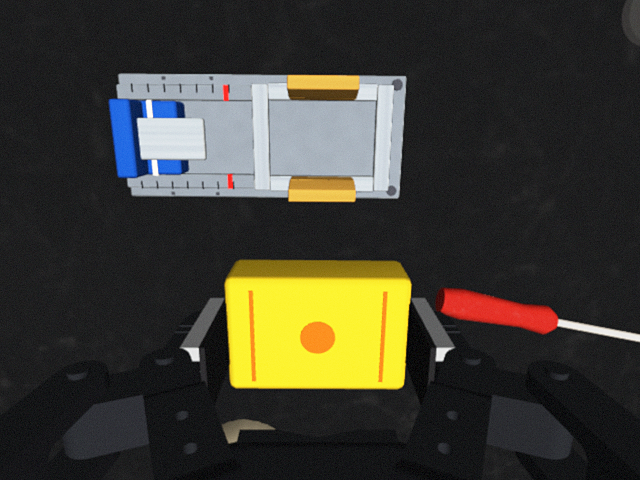

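The die lies at px (118–405, 74–198) and its cavity is open and empty, centred near (321,137). The keeper is at the left near 0, and the red marks are at (228,92) and (231,181). The blank is held level and square. Next I fit the die pose.

```bash
cat > fit.py <<'E'
from h import *
from scipy.optimize import least_squares
d=np.load("w3.npz");o=dict(ee_pos=d["ee_pos"],tool_rot=d["tool_rot"])
px=np.array([[118,74],[405,76],[401,198],[132,196],[253,85],[391,85],[255,188],[388,188]],float)
L=np.array([[-129,39,6],[53,39,6],[53,-39,6],[-129,-39,6],[-44,0,13],[44,0,13],[-44,0,13],[44,0,13]],float)
L[4:6,1]=32;L[6:,1]=-32
def W(v,L=L):
    c,s=np.cos(v[2]),np.sin(v[2]);return np.c_[v[0]+c*L[:,0]-s*L[:,1],v[1]+s*L[:,0]+c*L[:,1],L[:,2]]
def f(v):
    e=proj(d,W(v),o)-px; e[4:,1]=0; return e.ravel()
r=least_squares(f,[618,-146,-.166],loss="soft_l1");v=r.x
if __name__=="__main__":
    print("die",v,np.degrees(v[2]));print(f(v).reshape(-1,2).round(1))
    Rm=R.from_rotvec(o["tool_rot"]).as_matrix()
    print("tool y yaw",np.degrees(np.arctan2(Rm[1,1],Rm[0,1])))
    print("to cavity in tool mm",(Rm.T@(np.r_[v[:2],0]-o["ee_pos"])).round(1))
    img=d["color"][:,:,::-1].copy()
    for z,ps in {6:[[-34,-23.5],[34,-23.5],[34,23.5],[-34,23.5]],12:[[-60,-37],[-60,37]],13:[[-44,-30],[-44,30],[44,30],[44,-30]],43:[[-20,-28],[20,-28],[20,28],[-20,28]]}.items():
        q=proj(d,W(v,np.array([p+[z] for p in ps],float)),o);cv2.polylines(img,[q.astype(np.int32)],z!=12,(0,255,0) if z<43 else (255,0,255),1)
    cv2.imwrite("pics/ov.png",cv2.resize(img[50:410,80:450],None,fx=1.6,fy=1.6))
    # blank held: centre of top dot at height: TCP-6.4+22
    print("dot", (Rm.T@(back(d,[317.5,337.5],o["ee_pos"][2]+15.6,o)[0]-o["ee_pos"])).round(1))
E
python3 fit.py
```

```text
die [ 6.18633382e+02 -1.46399882e+02 -1.77224256e-01] -10.154201919441
[[-0.7 -0.3]
 [ 2.2 -0.5]
 [-1.2  0.4]
 [-0.5  0.9]
 [-1.5  0. ]
 [ 3.2  0. ]
 [ 0.1  0. ]
 [ 0.8  0. ]]
tool y yaw -9.776607549960747
to cavity in tool mm [ 58.5   3.1 144.4]
dot [ -1.2  -0.3 -15.6]
```

View pics/ov.png

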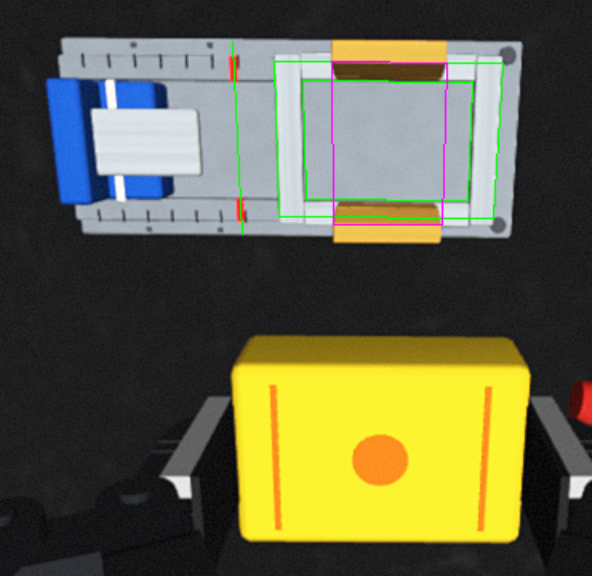

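Emit:
{"fn": "send_rows", "kwargs": {"commands": [{"delta_pos": [3,0.2,0],"rot": [0,0,0.005],"jaw": 1},{"delta_pos": [5,0.3,0],"rot": [0,0,0.005],"jaw": 1},{"delta_pos": [5.9,0.35,3],"rot": [0,0,0.005],"jaw": 1},{"delta_pos": [5.9,0.35,6],"rot": [0,0,0.005],"jaw": 1},{"delta_pos": [5.9,0.35,7.4],"rot": [0,0,0.005],"jaw": 1},{"delta_pos": [5.9,0.35,7.4],"rot": [0,0,0.005],"jaw": 1},{"delta_pos": [5.9,0.35,7.4],"rot": [0,0,0.005],"jaw": 1}]}}

```text
t: 13.32
ee_pos: [620.7, -147.7, 71.9]
tool_rot: [2.408, 2.015, 0.002]
wrist_force: [0.4, 0.7, -0.1]
gripper_width: 0.711
gripper_force: 55.9
```

Run:
```python
from fit import *
o=robot.get_obs();Rm=R.from_rotvec(o["tool_rot"]).as_matrix()
print(o["t"],o["ee_pos"],np.degrees(np.arctan2(Rm[1,1],Rm[0,1])),"rem tool",(Rm.T@(np.r_[v[:2],0]-o["ee_pos"])).round(1))
p=read_camera("wrist");img=p["color"][:,:,::-1].copy()
for z,ps in {13:[[-44,-30],[-44,30],[44,30],[44,-30]],12:[[-60,-37],[-60,37]],6:[[-129,39],[53,39],[53,-39],[-129,-39]],43:[[-20,-28],[20,-28],[20,28],[-20,28]]}.items():
    q=proj(p,W(v,np.array([a+[z] for a in ps],float)),o);cv2.polylines(img,[q.astype(np.int32)],z!=12,(0,255,0) if z<43 else (255,0,255),1)
cv2.imwrite("pics/w4.png",img)
```

```text
13.325 [ 620.67510974 -147.74319099   71.8555729 ] -10.146726210408135 rem tool [ 1.  -2.4 71.8]
```

View pics/w4.png

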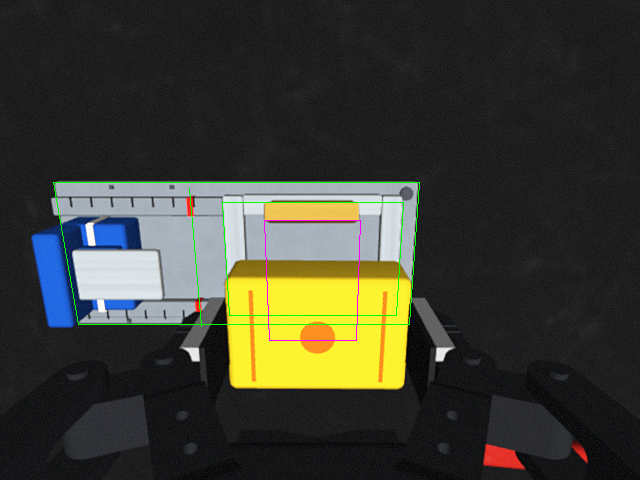

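Emit:
{"fn": "send_rows", "kwargs": {"commands": [{"delta_pos": [0.19,-0.21,0],"rot": [0,0,0],"jaw": 1},{"delta_pos": [0.19,-0.21,0.5],"rot": [0,0,0],"jaw": 1},{"delta_pos": [0.19,-0.21,1.5],"rot": [0,0,0],"jaw": 1},{"delta_pos": [0.19,-0.21,2.5],"rot": [0,0,0],"jaw": 1},{"delta_pos": [0.19,-0.21,3.5],"rot": [0,0,0],"jaw": 1},{"delta_pos": [0.19,-0.21,4.4],"rot": [0,0,0],"jaw": 1},{"delta_pos": [0.19,-0.21,4.4],"rot": [0,0,0],"jaw": 1},{"delta_pos": [0.19,-0.21,4.4],"rot": [0,0,0],"jaw": 1}]}}

```text
t: 14.38
ee_pos: [618.2, -145.1, 26.5]
tool_rot: [2.409, 2.016, 0.0]
wrist_force: [0.2, 1.1, -1.2]
gripper_width: 0.706
gripper_force: 55.9
```

Run:
```python
from fit import *
o=robot.get_obs();Rm=R.from_rotvec(o["tool_rot"]).as_matrix()
print(o["t"],o["ee_pos"],o["torque"],np.degrees(np.arctan2(Rm[1,1],Rm[0,1])),"rem tool",(Rm.T@(np.r_[v[:2],0]-o["ee_pos"])).round(1))
p=read_camera("wrist");save(p,"w5.png")
```

```text
14.375 [ 618.2432672  -145.14176292   26.53461996] [-0.05155912 -0.00048671  0.02867241] -10.140866081937592 rem tool [-1.2  0.6 26.5]
```

View pics/w5.png

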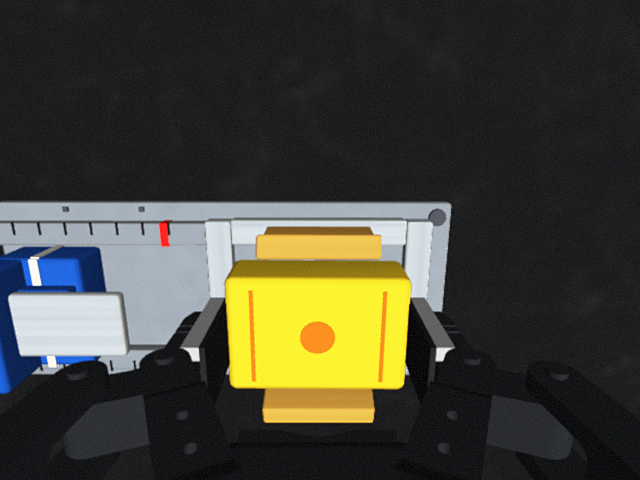

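The blank sits between the cheeks, its centre at px 318 against 319 for the cheeks, with no contact force. Lowering it slowly.

Emit:
{"fn": "send_rows", "kwargs": {"commands": [{"delta_pos": [0,0,0.3],"rot": [0,0,0],"jaw": 1},{"delta_pos": [0,0,0.6],"rot": [0,0,0],"jaw": 1},{"delta_pos": [0,0,0.9],"rot": [0,0,0],"jaw": 1},{"delta_pos": [0,0,1.1],"rot": [0,0,0],"jaw": 1},{"delta_pos": [0,0,1.2],"rot": [0,0,0],"jaw": 1},{"delta_pos": [0,0,1.2],"rot": [0,0,0],"jaw": 1}]}}

```text
t: 15.18
ee_pos: [618.0, -145.1, 14.2]
tool_rot: [-2.409, -2.016, 0.0]
wrist_force: [0.6, -0.7, -0.7]
gripper_width: 0.708
gripper_force: 55.9
```

Emit:
{"fn": "send_rows", "kwargs": {"commands": [{"delta_pos": [0,0,0.1],"rot": [0,0,0],"jaw": 1},{"delta_pos": [0,0,0.2],"rot": [0,0,0],"jaw": 1},{"delta_pos": [0,0,0.3],"rot": [0,0,0],"jaw": 1},{"delta_pos": [0,0,0.3],"rot": [0,0,0],"jaw": 1}]}}

```text
t: 15.68
ee_pos: [618.2, -145.1, 12.5]
tool_rot: [2.409, 2.016, 0.0]
wrist_force: [-2.3, 0.6, 5.6]
gripper_width: 0.708
gripper_force: 56.7
```

Contact at the expected height. Releasing, rising, and moving over the rail mark to look at both the seating and the keeper.

Emit:
{"fn": "send_rows", "kwargs": {"commands": [{"delta_pos": [0,0,-0.05],"rot": [0,0,0],"jaw": -1},{"delta_pos": [0,0,-0.05],"rot": [0,0,0],"jaw": -1},{"delta_pos": [0,0,-0.05],"rot": [0,0,0],"jaw": -1},{"delta_pos": [0,0,-0.05],"rot": [0,0,0],"jaw": -1},{"delta_pos": [0,0,-2],"rot": [0,0,0],"jaw": -1},{"delta_pos": [0,0,-6],"rot": [0,0,0],"jaw": -1},{"delta_pos": [0,0,-10],"rot": [0,0,0],"jaw": -1},{"delta_pos": [-3,-3,-12],"rot": [0,0,0],"jaw": 1},{"delta_pos": [-5,-6,-12],"rot": [0,0,0],"jaw": 1},{"delta_pos": [-5,-6,-12],"rot": [0,0,0],"jaw": 1},{"delta_pos": [-5,-6,-12],"rot": [0,0,0],"jaw": 1},{"delta_pos": [-5,-6,-12],"rot": [0,0,0],"jaw": 1}]}}

```text
t: 17.18
ee_pos: [551.1, -183.4, 131.6]
tool_rot: [2.408, 2.017, 0.001]
wrist_force: [-0.4, 0.3, -0.6]
gripper_width: 0.002
gripper_force: 0.0
```

```bash
cat > look.py <<'E'
from fit import *
import sys
o=robot.get_obs();Rm=R.from_rotvec(o["tool_rot"]).as_matrix()
c,s=np.cos(v[2]),np.sin(v[2])
def die(X): X=np.atleast_2d(X);return np.c_[(X[:,:2]-v[:2])@np.array([[c,-s],[s,c]]),X[:,2]]
print("t",o["t"],"ee",o["ee_pos"].round(1),"TCP in die",die(o["ee_pos"]).round(1),"w",o["gripper_width"])
p=read_camera("wrist");save(p,sys.argv[1])
print("cam in die",die(wT(p,o)[:3,3]).round(1))
h=cv2.cvtColor(p["color"],cv2.COLOR_RGB2HSV);H,S,V=[h[...,i].astype(int) for i in range(3)]
red=((H<6)|(H>174))&(S>180)&(V>120)
n,lab,st,ce=cv2.connectedComponentsWithStats(red.astype(np.uint8))
for i in range(1,n):
    if st[i,4]>15:print("red",ce[i].round(1),st[i,4],"die",die(back(p,ce[i],12,o)).round(1))
for r in spotter.regions_of(p,"keeper")[:1]:
    m=r["pixels"]; print("keeper",r["rect"],r["confidence"])
    blue=(H>100)&(H<125)&(S>150)
    l,t,rr,b=[int(a) for a in r["rect"]]
    w=np.zeros_like(m);w[t-3:b+3,l-3:rr+3]=True
    w&=(S<60)&(V>200)
    n,lab,st,ce=cv2.connectedComponentsWithStats(w.astype(np.uint8))
    for i in range(1,n):
        if st[i,4]>20:print("white",st[i],ce[i].round(1),"die@12/20",die(back(p,ce[i],12,o)).round(1),die(back(p,ce[i],20,o)).round(1))
for r in spotter.regions_of(p,"blank"):
    if r["confidence"]>.5: print("blank",r["rect"])
E
python3 look.py w6.png
```

```text
t 17.175 ee [ 551.1 -183.4  131.6] TCP in die [[-60.  -48.3 131.6]] w 0.0016596891217211703
cam in die [[-60.7  20.3 274.3]]
red [316.7 109.2] 59 die [[-60.6  28.1  12. ]]
red [316.6 199.9] 59 die [[-60.6 -26.8  12. ]]
red [584.5 330.8] 3016 die [[ 125.4 -118.7   12. ]]
keeper [206.7, 116.5, 305.5, 200.8] 0.61
white [205 113 103   4 397] [257.4 114.4] die@12/20 [[-96.1  25.1  12. ]] [[-95.1  24.9  20. ]]
white [ 227  118   81   85 5072] [273.1 160.8] die@12/20 [[-87.5  -2.4  12. ]] [[-86.7  -1.7  20. ]]
white [211 198  14   5  34] [216.2 201.1] die@12/20 [[-124.3  -27.6   12. ]] [[-122.4  -26.1   20. ]]
blank [360.8, 123.0, 476.4, 195.3]
blank [205.2, 89.1, 502.6, 224.2]
```

View pics/w6.png

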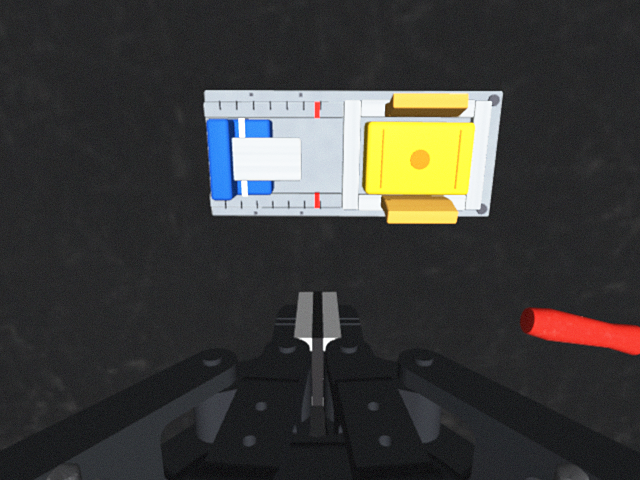

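The blank is seated in the cavity at px (420,158), flat and square. The keeper's white line is at px 242 and the red marks at 317, about 43–44 mm of travel to go. I'm lowering the closed fingers behind the keeper.

Emit:
{"fn": "send_rows", "kwargs": {"commands": [{"delta_pos": [2,-4,0],"rot": [0,0,0],"jaw": 1},{"delta_pos": [4,-8,0],"rot": [0,0,0],"jaw": 1},{"delta_pos": [4.8,-9.2,2],"rot": [0,0,0],"jaw": 1},{"delta_pos": [4.8,-9.2,6],"rot": [0,0,0],"jaw": 1},{"delta_pos": [4.8,-9.2,9],"rot": [0,0,0],"jaw": 1},{"delta_pos": [4.8,-9.2,10.8],"rot": [0,0,0],"jaw": 1},{"delta_pos": [4.8,-9.2,10.8],"rot": [0,0,0],"jaw": 1},{"delta_pos": [4.8,-8.6,10.8],"rot": [0,0,0],"jaw": 1},{"delta_pos": [4.8,-8.2,10.8],"rot": [0,0,0],"jaw": 1},{"delta_pos": [4.8,-8.2,10.8],"rot": [0,0,0],"jaw": 1}]}}

```text
t: 18.58
ee_pos: [479.3, -122.6, 24.5]
tool_rot: [2.407, 2.015, 0.002]
wrist_force: [-0.3, 0.2, -0.1]
gripper_width: -0.002
gripper_force: 0.0
```

```bash
python3 look.py w7.png
```

```text
t 18.575 ee [ 479.3 -122.6   24.5] TCP in die [[-141.4   -1.1   24.5]] w -0.00166994856875932
cam in die [[-142.2   67.6  167.2]]
red [529.4 227.8] 187 die [[-60.5  28.8  12. ]]
red [510.8 360.4] 93 die [[-60.4 -28.6  12. ]]
keeper [369.4, 239.4, 530.3, 361.3] 0.85
white [ 366  236  159  106 1244] [407.8 259.4] die@12/20 [[-106.4   16.1   12. ]] [[-108.2   18.8   20. ]]
white [  419   241   114   123 10820] [483.7 306. ] die@12/20 [[-74.5  -3.7  12. ]] [[-78.   -0.1  20. ]]
white [419 252  10  30 224] [424.  264.1] die@12/20 [[-99.9  14.2  12. ]] [[-102.1   16.9   20. ]]
```

View pics/w7.png

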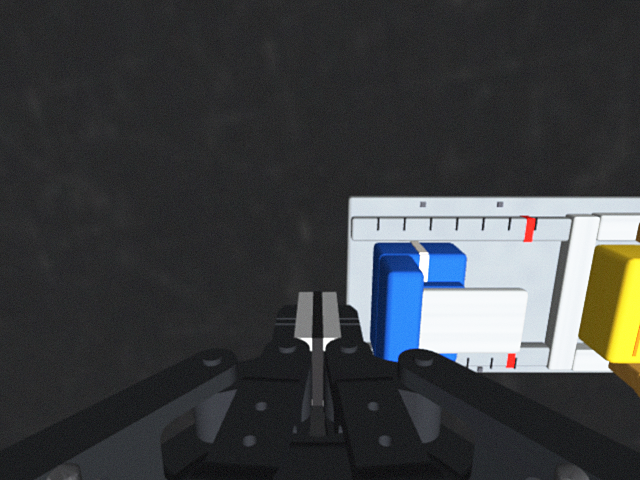

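Emit:
{"fn": "send_rows", "kwargs": {"commands": [{"delta_pos": [0,0.4,0],"rot": [0,0,0],"jaw": 1},{"delta_pos": [0,0.8,0],"rot": [0,0,0],"jaw": 1},{"delta_pos": [0,1.2,0],"rot": [0,0,0],"jaw": 1},{"delta_pos": [0,1.6,0],"rot": [0,0,0],"jaw": 1},{"delta_pos": [0,2.0,0],"rot": [0,0,0],"jaw": 1},{"delta_pos": [0,2.4,0],"rot": [0,0,0],"jaw": 1},{"delta_pos": [0,2.8,0],"rot": [0,0,0],"jaw": 1},{"delta_pos": [0,3.2,0],"rot": [0,0,0],"jaw": 1},{"delta_pos": [0,3.6,0],"rot": [0,0,0],"jaw": 1},{"delta_pos": [0,4.0,0],"rot": [0,0,0],"jaw": 1},{"delta_pos": [0,4.3,0],"rot": [0,0,0],"jaw": 1},{"delta_pos": [0,4.5,0],"rot": [0,0,0],"jaw": 1},{"delta_pos": [0,4.5,0],"rot": [0,0,0],"jaw": 1}]}}

```text
t: 20.35
ee_pos: [521.0, -129.8, 23.3]
tool_rot: [-2.408, -2.015, 0.003]
wrist_force: [-5.4, 0.4, 4.4]
gripper_width: 0.001
gripper_force: 2.6
```

```bash
cat >> look.py <<'E'
# white line: low-saturation bright pixels at die (x, |y|=15..21, z=24)
for y in (15,17,19,21,-15,-17,-19):
    xs=np.arange(-112,-50,.25)
    X=np.c_[xs,np.full_like(xs,y),np.full_like(xs,24)]
    q=np.round(proj(p,W(v,X),o)).astype(int)
    ok=(q[:,0]>=0)&(q[:,0]<640)&(q[:,1]>=0)&(q[:,1]<480);q=q[ok];xx=xs[ok]
    w=(S[q[:,1],q[:,0]]<60)&(V[q[:,1],q[:,0]]>190);b=blue[q[:,1],q[:,0]]
    # white run flanked by blue
    e=np.flatnonzero(np.diff(np.r_[0,w.astype(int),0]))
    print(y,[(xx[a],xx[z-1]) for a,z in zip(e[::2],e[1::2]) if b[max(a-12,0):a].any() and b[z:z+12].any()])
E
python3 look.py w8.png
```

```text
t 20.35 ee [ 521.  -129.8   23.3] TCP in die [[-99.   -0.9  23.3]] w 0.0013813356892012159
cam in die [[-99.1  67.8 165.9]]
red [419.7 229.8] 187 die [[-60.5  28.6  12. ]]
keeper [352.4, 240.3, 507.8, 360.8] 0.56
white [349 237  66   4 264] [381.5 238.5] die@12/20 [[-74.9  25.2  12. ]] [[-76.1  27.4  20. ]]
white [424 237  36   5 145] [441.6 238.5] die@12/20 [[-52.   25.2  12. ]] [[-54.4  27.4  20. ]]
white [ 458  237   52   54 1593] [476.4 260.5] die@12/20 [[-37.8  16.4  12. ]] [[-41.  19.  20.]]
white [432 243  24  47 489] [447.4 262.3] die@12/20 [[-48.9  15.6  12. ]] [[-51.5  18.3  20. ]]
white [349 244   6  60 155] [349.9 269. ] die@12/20 [[-86.7  12.8  12. ]] [[-87.3  15.7  20. ]]
white [396 254  11  30 259] [401.1 267.9] die@12/20 [[-66.8  13.3  12. ]] [[-68.5  16.2  20. ]]
white [ 394  293  111   70 6618] [450.3 324.8] die@12/20 [[-45.5 -11.1  12. ]] [[-48.3  -7.   20. ]]
blank [482.2, 245.7, 640.0, 366.7]
15 [(np.float64(-70.75), np.float64(-67.75))]
17 [(np.float64(-70.75), np.float64(-67.75))]
19 [(np.float64(-71.0), np.float64(-68.0))]
21 [(np.float64(-71.0), np.float64(-67.75))]
-15 []
-17 []
-19 []
```

Emit:
{"fn": "send_rows", "kwargs": {"commands": [{"delta_pos": [0,0.2,0],"rot": [0,0,0],"jaw": 1},{"delta_pos": [0,0.4,0],"rot": [0,0,0],"jaw": 1},{"delta_pos": [0,0.55,0],"rot": [0,0,0],"jaw": 1},{"delta_pos": [0,0.65,0],"rot": [0,0,0],"jaw": 1},{"delta_pos": [0,0.65,0],"rot": [0,0,0],"jaw": 1}]}}

```text
t: 21.12
ee_pos: [527.7, -131.0, 23.2]
tool_rot: [-2.408, -2.015, 0.002]
wrist_force: [-4.8, 0.6, 3.0]
gripper_width: -0.0
gripper_force: 2.5
```

```bash
python3 look.py w9.png | grep -v white
```

```text
t 21.125 ee [ 527.7 -131.    23.2] TCP in die [[-92.2  -0.9  23.2]] w -0.0001578873296566193
cam in die [[-92.4  67.8 165.9]]
red [401.8 230.2] 193 die [[-60.5  28.5  12. ]]
keeper [352.4, 240.3, 507.0, 360.7] 0.86
blank [468.6, 246.3, 640.0, 368.2]
15 [(np.float64(-64.0), np.float64(-61.0))]
17 [(np.float64(-64.0), np.float64(-61.0))]
19 [(np.float64(-64.0), np.float64(-61.25))]
21 [(np.float64(-64.25), np.float64(-61.0))]
-15 []
-17 []
-19 []
```

Now a parallax-free check: back off, rise, and look with the camera over the red line.

Emit:
{"fn": "send_rows", "kwargs": {"commands": [{"delta_pos": [0,-1,0],"rot": [0,0,0],"jaw": 1},{"delta_pos": [0,-2,0],"rot": [0,0,0],"jaw": 1},{"delta_pos": [0,-2,-4],"rot": [0,0,0],"jaw": 1},{"delta_pos": [0,-2,-8],"rot": [0,0,0],"jaw": 1},{"delta_pos": [-2,0.5,-8],"rot": [0,0,0],"jaw": 1},{"delta_pos": [-4.7,3.2,-8],"rot": [0,0,0],"jaw": 1},{"delta_pos": [-4.7,3.2,-8],"rot": [0,0,0],"jaw": 1},{"delta_pos": [-4.7,3.2,-8],"rot": [0,0,0],"jaw": 1}]}}

```text
t: 22.28
ee_pos: [551.2, -182.6, 103.0]
tool_rot: [-2.408, -2.015, -0.0]
wrist_force: [-0.1, 0.8, 0.2]
gripper_width: 0.001
gripper_force: 0.0
```

```bash
python3 look.py w10.png | grep -v white; python3 -c "
import cv2;i=cv2.imread('pics/w10.png');cv2.imwrite('pics/w10c.png',cv2.resize(i[50:250,180:480],None,fx=2.6,fy=2.6,interpolation=2))"
```

```text
t 22.275 ee [ 551.2 -182.6  103. ] TCP in die [[-60.  -47.5 103. ]] w 0.0007815774380741178
cam in die [[-60.4  21.  245.7]]
red [316.7 109.2] 69 die [[-60.6  28.1  12. ]]
red [316.9 212.7] 56 die [[-60.6 -28.2  12. ]]
red [596.3 350.9] 2641 die [[ 114.4 -116.6   12. ]]
keeper [281.0, 116.8, 382.3, 210.0] 0.97
blank [368.7, 122.6, 496.7, 206.1]
15 [(np.float64(-64.75), np.float64(-61.25))]
17 [(np.float64(-64.75), np.float64(-61.25))]
19 [(np.float64(-64.75), np.float64(-61.25))]
21 [(np.float64(-64.75), np.float64(-61.25))]
-15 [(np.float64(-64.5), np.float64(-61.5))]
-17 [(np.float64(-64.5), np.float64(-61.5))]
-19 [(np.float64(-64.5), np.float64(-61.5))]
```

View pics/w10c.png

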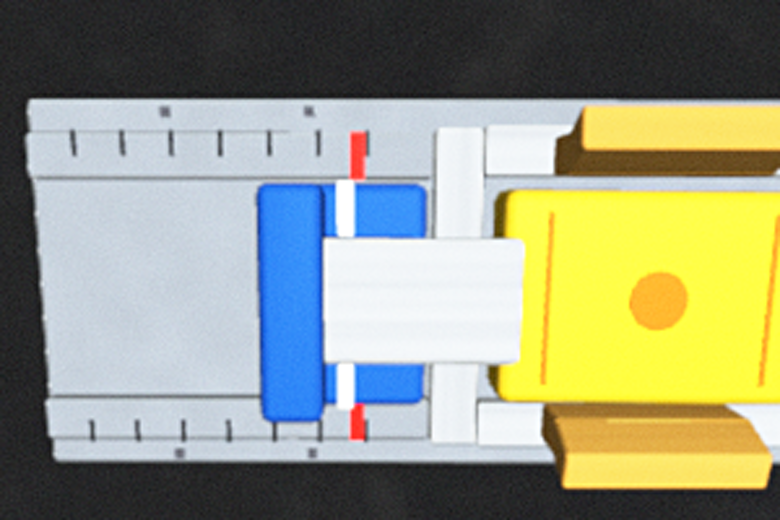

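The white line sits 2.4 mm short of the red, about 13 px in the 2.6× crop. Going back the same way for a 2.4 mm nudge.

Emit:
{"fn": "send_rows", "kwargs": {"commands": [{"delta_pos": [2,-3,0],"rot": [0,0,0],"jaw": 1},{"delta_pos": [4.7,-5.4,0],"rot": [0,0,0],"jaw": 1},{"delta_pos": [4.7,-5.4,0],"rot": [0,0,0],"jaw": 1},{"delta_pos": [4.7,-5.4,4],"rot": [0,0,0],"jaw": 1},{"delta_pos": [4.7,-5.4,7],"rot": [0,0,0],"jaw": 1},{"delta_pos": [4.7,-5.4,8],"rot": [0,0,0],"jaw": 1},{"delta_pos": [4.7,-4.6,8],"rot": [0,0,0],"jaw": 1},{"delta_pos": [4.7,-4.0,8],"rot": [0,0,0],"jaw": 1},{"delta_pos": [4.7,-3.5,8],"rot": [0,0,0],"jaw": 1},{"delta_pos": [4.7,-3.2,8],"rot": [0,0,0],"jaw": 1},{"delta_pos": [4.7,-3.1,8],"rot": [0,0,0],"jaw": 1},{"delta_pos": [4.7,-3.0,8],"rot": [0,0,0],"jaw": 1},{"delta_pos": [4.7,-2.97,8],"rot": [0,0,0],"jaw": 1},{"delta_pos": [4.7,-2.97,8],"rot": [0,0,0],"jaw": 1}]}}

```text
t: 24.18
ee_pos: [530.0, -131.5, 23.6]
tool_rot: [-2.409, -2.016, 0.002]
wrist_force: [-5.1, 0.0, 3.7]
gripper_width: 0.0
gripper_force: 2.6
```

```bash
python3 look.py w11.png | grep -v white
```

```text
t 24.175 ee [ 530.  -131.5   23.6] TCP in die [[-89.8  -1.   23.6]] w 0.00039585041115896245
cam in die [[-90.1  67.7 166.2]]
red [395.3 229.3] 193 die [[-60.6  28.7  12. ]]
keeper [351.8, 241.4, 505.4, 363.1] 0.73
blank [463.0, 245.9, 640.0, 366.7]
15 [(np.float64(-61.5), np.float64(-58.75))]
17 [(np.float64(-62.0), np.float64(-58.5))]
19 [(np.float64(-61.75), np.float64(-58.75))]
21 [(np.float64(-61.75), np.float64(-58.75))]
-15 []
-17 []
-19 []
```

Emit:
{"fn": "send_rows", "kwargs": {"commands": [{"delta_pos": [0,-1,0],"rot": [0,0,0],"jaw": 1},{"delta_pos": [0,-2,0],"rot": [0,0,0],"jaw": 1},{"delta_pos": [0,-2,-4],"rot": [0,0,0],"jaw": 1},{"delta_pos": [0,-2,-8],"rot": [0,0,0],"jaw": 1},{"delta_pos": [-2,0.5,-8],"rot": [0,0,0],"jaw": 1},{"delta_pos": [-4.7,2.95,-8],"rot": [0,0,0],"jaw": 1},{"delta_pos": [-4.7,2.95,-8],"rot": [0,0,0],"jaw": 1},{"delta_pos": [-4.7,2.95,-8],"rot": [0,0,0],"jaw": 1}]}}

```text
t: 25.32
ee_pos: [550.9, -182.4, 102.9]
tool_rot: [-2.408, -2.015, 0.0]
wrist_force: [-1.2, -0.9, -0.0]
gripper_width: 0.003
gripper_force: 0.0
```

```bash
python3 look.py w12.png | grep -v white
```

```text
t 25.325 ee [ 550.9 -182.4  102.9] TCP in die [[-60.4 -47.4 102.9]] w 0.0031017646721526165
cam in die [[-60.7  21.1 245.6]]
red [317.7 109.6] 74 die [[-60.5  28.   12. ]]
red [317.8 213.3] 50 die [[-60.5 -28.3  12. ]]
red [596.7 351.2] 2623 die [[ 114.2 -116.6   12. ]]
keeper [284.5, 118.4, 389.6, 212.3] 0.59
blank [367.7, 126.3, 497.5, 204.9]
15 [(np.float64(-62.0), np.float64(-58.75))]
17 [(np.float64(-62.0), np.float64(-58.75))]
19 [(np.float64(-62.0), np.float64(-58.75))]
21 [(np.float64(-62.0), np.float64(-58.75))]
-15 [(np.float64(-62.0), np.float64(-59.25))]
-17 [(np.float64(-62.0), np.float64(-59.25))]
-19 [(np.float64(-62.0), np.float64(-59.25))]
```

The white line and the red line both read −60.5 mm, the blank is seated, and the gripper touches nothing. Handing in.

```bash
python3 -c "
from station import robot
print(robot.hand_in())"
```

```text
the job is handed in; nothing more can be done
None
```

The job is handed in at about 25 s of robot time: the blank sits flat in the die cavity, the keeper's white line reads level with the red line, I kept clear of the beaker, tape roll and cap, and the arm is touching nothing.

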